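# Crack open the stuck lid of the solvent dip tank

## Robot

A 7-joint arm with a two-finger parallel gripper is mounted at the origin on the work surface. World frame = base frame: x ahead of the robot, y to its left, z up, the work surface at z = 0. Lengths are in m, angles in rad, forces in N, time in s.
With the tool pointing down it reaches from about 0.35 to 0.9 m from the base axis. Payload 19.9 kg.
Tool frame: the origin (TCP) lies at the very end of the fingers, on their centre line; the grasp point (between the pads) lies ctrl.pinch_z behind it (ctrl.pinch_z is the distance from the TCP to the grasp point, in m); z points along the fingers, y is the line along which they close (so a half turn about z gives the same grasp; the last joint's range is limited). The gripper opens to 94 mm and grips with 3 to 60 N. Pads are 16 mm wide; open, the fingers measure 119 mm over their backs; the gripper's body (75 mm by 177 mm) begins 78 mm behind the grasp point.
Start: joints at [-1.216, 0.417, -0.01, 1.614, 0.005, 1.111, -0.053], TCP at [0.241, 0.577, 0.205] pointing down, gripper open.
Joint ranges: [-2.81, 2.81], [-0.39, 2.02], [-1.27, 1.25], [0.06, 2.57], [-1.19, 4.33], [0.19, 2], [-2.82, 2.82]. Speed limits (rad/s): [1.89, 1.89, 2.39, 2.39, 3.01, 3.01, 3.01].

## Interface

Orientations are given as a unit quaternion [x, y, z, w].
In Python, from rig import ctrl gives the robot as it stands. The module is installed in compiled form; this text tells all that it offers.
- The arm moves only by the tool send_rows, never from a script. Its argument "commands" is a list of rows, each a list of 2 entries, a list of its own where there are three numbers: the shift along the world's x, y, z in mm, then the turn, a rotation vector about the world's x, y, z in rad. In form: [[[dx, dy, dz], [rx, ry, rz]], ...]. A call has 1 to 10 rows; each row is the pose to reach, as a shift and turn from the pose commanded when the call began; what a row does not reach only later rows make up. A row lasts 1/8 s, in which the tool goes at most 62.5 mm and 10.7 degrees, less where a joint would pass 70% of its speed; a pose out of reach is approached as far as the arm can. A call with a gripper value outside its range is refused whole. "hand" is the finger opening in mm, from 0 to 94, set as the call begins (left out, the last holds). The fingers move at their own pace and stop on an object; "grip_force" is the grip in N (left out, the last holds). Time passes only in rows, so rows that repeat a pose let the fingers close. It gives the time, the measured TCP pose, the force, the opening and the grip force at its end, in the units of the state.
- ctrl.read_state(): the state, without advancing time (a new reading comes with each control period).
- ctrl.get_image(name): name is "scene" or "top" or "wrist"; returns a dict with "img" (384x512x3 uint8, blue, green, red), "fx", "fy", "cx", "cy" (pixels), "xyz" and "orientation" of the camera in the world. Camera axes: x right, y up, looking along -z (the intrinsics and any distortion apply to the point x, -y, -z); pixel columns grow to the right and rows downward; lengths in m; the calibration is good to about 2 mm. A picture is of the moment at which its call begins. There is no depth.
- ctrl.finish_job(): hands the job in; it is judged then, once.
The state is a dict: "time": time; "joint_pos": joint angles; "qd": joint speeds; "joint_torque": joint torques, N m; "ee_pos": TCP position; "eef_rot": TCP orientation; "force": force on the tool from outside, world axes, zero at the start; "wrist_torque": the same for the moment, N m; "opening": opening from 0.0 (shut) to 1.0 (fully open); "grip_force": force on a finger pad.
Only numpy, scipy, OpenCV 4.12 (cv2) and the standard library are available. Lean on these libraries where they do the work, as an engineer would, in place of code of your own. Each camera call takes 0.05 s, during which the arm holds its last target. There are 200 camera calls.

## Task

Vent the small solvent dip tank. First lift the wire basket off its closed lid and hang it by its bail on the arm of the drip stand; then pull the lid up until the sticky gasket lets go, without letting it fly wide open, and hold it ajar with its front edge raised about 4 cm. Finish while still holding the lid there with the gripper, and leave the brush, the jar and the aluminium block where they are.

Things in the scene. Friction and masses are not known exactly. Their poses are not given: they have to be found in the camera images.
- tank: Grey sheet-metal dip tank, 280 mm in x (depth), 240 mm in y (width), top of the rim gasket at 154 mm. Fixed to the bench. Origin: centre of its underside. Its -x side is the front (roughly towards the robot), the lid's hinge runs along its +x rim. Yaw varies; tank and drip stand may change places.
- lid: Steel lid of the tank, 292 x 254 mm, 4 mm thick, edge turned down 14 mm, 0.5 to 0.9 kg; flat top at 158 mm when shut. Origin: middle of the hinge line, 146 mm behind (+x) the tank's centre, 156 mm above the bench. Axes as the tank's when shut; it opens by turning about its own +y axis (limit 1.7 rad). Let go, it falls back onto the gasket, at most 20 mm open.
- lid_handle (a point): Centre of the lid's bow handle: round bar, 10 mm thick, 110 mm long along the lid's y axis, its axis 40 mm above the lid's top, 262 mm in front (-x) of the hinge line. 198 mm above the bench when shut.
- lid_edge (a point): Middle of the lid's lower front edge, 293 mm in front of the hinge line, 142 mm above the bench when shut; its rise is the opening. The gasket grips here: the lid needs about 14 to 20 N straight up at the handle to start, gives way within the first 8 mm of rise, drags lightly to 22 mm, then only the lid's weight is left (3 to 6 N at the handle).
- drip_stand: Steel drip stand, fixed to the bench: a tray 180 x 150 mm, 18 mm high, a post 18 mm in diameter and 255 mm high at x = +70 mm in its frame, and a horizontal arm from the post's top along the stand's -x axis (towards the robot). Origin: centre of the tray's underside.
- drip_arm (a point): Point on the axis of the stand's arm, straight above the stand's origin, 250 mm above the bench. The arm is a bar 12 mm thick along the stand's x axis, from the post 70 mm behind (+x) this point to 75 mm in front (-x), where its free end turns up: it ends 91 mm in front of this point, its top 18 mm above the arm's axis.
- basket: Empty round wire basket, 100 mm wide, 57 mm high, 0.2 to 0.33 kg, with a stiff bail of 7 mm wire in its own y-z plane. The bail's two upright legs are 57 mm apart over all (43 mm inside), straight from 85 to 118 mm above the underside; they splay out below and close in a low arch, top at 135.5 mm. Origin: centre of the underside. It stands on the lid behind the handle, turned any way.
- basket_bail (a point): Underside of the bail's arch at its middle, 128.5 mm above the basket's underside: the point that rests on the arm when the basket hangs. The opening below it is free down to 60 mm above the underside. Axes as the basket's.
- brush: Parts brush lying on the right of the bench beyond the block, 190 mm long; leave it alone. Origin: underside of its middle.
- jar: Closed jar, 72 mm in diameter, 100 mm high, standing on the left of the bench; leave it alone. Origin: centre of its underside.
- block: Aluminium block, 90 x 60 x 35 mm, on the right of the bench; leave it alone. Origin: centre of its underside.
Mind the look-alikes: they are no part of the job. What is shaped like the basket but yellow is not meant.

How it is judged:
By the outcome, as a careful person would: the job done as asked, in the order asked, and still so for the second after the job is handed in, while the arm keeps its last pose, push and grip.
It also fails if it takes over 69 s, if anything falls off the work surface, if the arm or the gripper's body presses on something with over 40 N, if the wrist force passes 120 N, or if a joint passes its speed limit or range.

## Working session

There is one attempt and no reset: what is moved stays moved. The work goes in short steps, Python scripts to look and compute and a tool call to move; the robot and the scene stay as the last step left them, time stands still between calls to the robot, and variables do not carry over. Pictures are saved under pics/ and viewed, at most 10 in all, crops included, and the job is handed in when it is done.

Besides the shell and the picture viewer there is one more tool, called as name(argument=value, ...), one argument or row to a line, values as JSON. send_rows: Moves the arm, as the interface text tells. Its arguments: {"type":"object","properties":{"commands":{"type":"array"},"hand":{"type":"number"},"grip_force":{"type":"number"}},"required":["commands"]}

```bash
mkdir -p pics; cat > h.py <<'E'
import numpy as np, cv2
from scipy.spatial.transform import Rotation as R
from rig import ctrl
def shot(n,f):
    d=ctrl.get_image(n); cv2.imwrite(f'pics/{f}.png',d['img']); np.savez(f'pics/{f}.npz',**{k:np.array(v) for k,v in d.items()}); return d
def load(f): return np.load(f'pics/{f}.npz')
def ray(d,u,v):
    r=np.array([(u-d['cx'])/d['fx'],-(v-d['cy'])/d['fy'],-1.0]); return np.array(d['xyz']),R.from_quat(d['orientation']).apply(r)
def at_z(d,u,v,z):
    o,r=ray(d,u,v); return o+r*(z-o[2])/r[2]
def proj(d,p):
    q=R.from_quat(d['orientation']).inv().apply(np.array(p)-d['xyz']); q=q.reshape(-1,3)
    return np.c_[d['cx']-d['fx']*q[:,0]/q[:,2], d['cy']+d['fy']*q[:,1]/q[:,2]]
E
python3 - <<'E'
from h import *
for n in ['scene','top']:
    d=shot(n,n+'0'); print(n,d['fx'],d['fy'],d['cx'],d['cy'],d['xyz'],d['orientation'],[k for k in d])
print(ctrl.pinch_z); print(ctrl.read_state())
a=cv2.imread('pics/scene0.png');b=cv2.imread('pics/top0.png')
cv2.imwrite('pics/s0big.png',cv2.resize(a,(800,600),interpolation=cv2.INTER_CUBIC));cv2.imwrite('pics/t0big.png',cv2.resize(b,(800,600),interpolation=cv2.INTER_CUBIC))
E
```

```text
scene 411.0361159537366 411.0361159537366 259.60239206826344 188.56043403730405 [1.18363347 0.68444271 0.98117541] [0.13674303 0.37634379 0.86522904 0.30173731] ['img', 'fx', 'fy', 'cx', 'cy', 'xyz', 'orientation']
top 391.49497328028514 391.49497328028514 253.92712966321176 185.98895651159077 [ 0.49800491 -0.01032259  1.57191472] [-0.02772858  0.02593872  0.71079003 -0.7023787 ] ['img', 'fx', 'fy', 'cx', 'cy', 'xyz', 'orientation']
0.0188
{'time': 0.1, 'joint_pos': array([-1.21650402,  0.41793487, -0.01033712,  1.61408741,  0.00474254,
        1.11071798, -0.05303519]), 'qd': array([-0.00166926, -0.00147154, -0.00076286, -0.00155761,  0.00127725,
        0.00112471, -0.00062924]), 'joint_torque': array([ 1.66533486e-03, -8.52574039e+01,  6.40838519e-01, -4.26700652e+01,
       -4.87805740e-02,  1.63495116e-02,  4.17191222e-05]), 'ee_pos': array([0.24083549, 0.57637097, 0.20488602]), 'eef_rot': array([ 1.96595780e-01,  9.80484464e-01, -5.59540786e-04, -5.55881941e-05]), 'force': array([-0.2841418 , -0.12568814,  0.06850133]), 'wrist_torque': array([-0.04066955,  0.00650244, -0.02603078]), 'grip_force': 0.0, 'opening': 0.9985605575189531}
```

View pics/s0big.png

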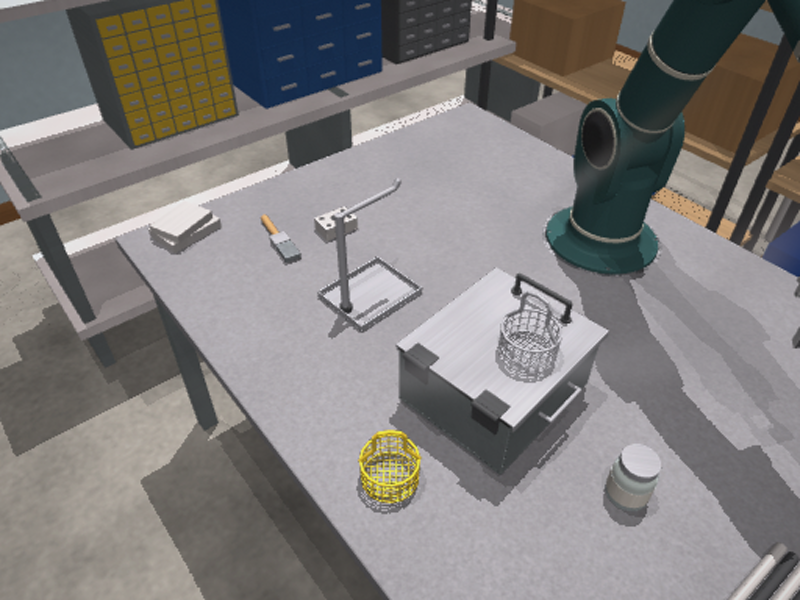

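View pics/t0big.png

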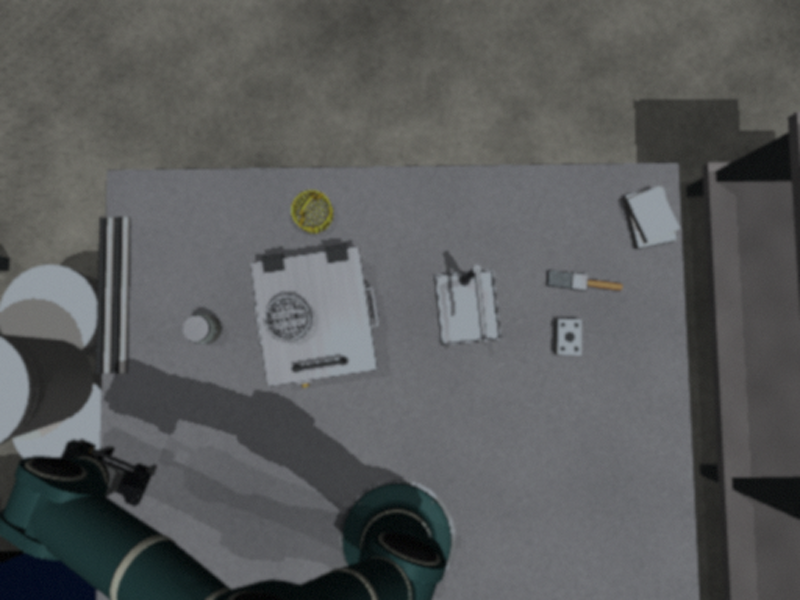

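The scene shows the steel basket on the lid at (530,340) and the yellow one on the bench at (390,468). In the top view these are at (288,316) and (311,211). The steel basket stands on the lid behind the handle, so it fits; the yellow one is the decoy. I'll confirm this in an enlarged crop.

```bash
python3 - <<'E'
from h import *
a=cv2.imread('pics/scene0.png');b=cv2.imread('pics/top0.png')
# top crop u150-330, v130-260 ; scene crop u 250-400, v 160-300
cv2.imwrite('pics/tc.png',cv2.resize(b[145:255,155:325],None,fx=4.7,fy=4.7,interpolation=cv2.INTER_CUBIC))
cv2.imwrite('pics/sc.png',cv2.resize(a[105:245,200:395],None,fx=4.1,fy=4.1,interpolation=cv2.INTER_CUBIC))
E
```

```text
(no output)
```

View pics/tc.png

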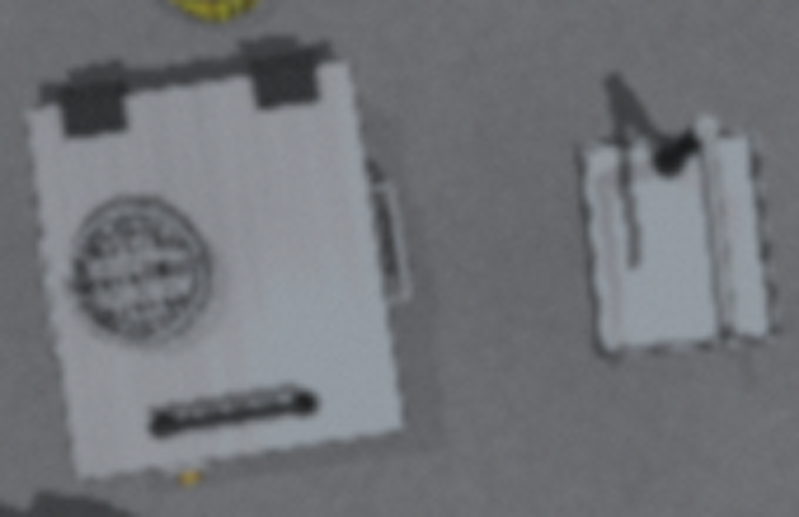

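View pics/sc.png

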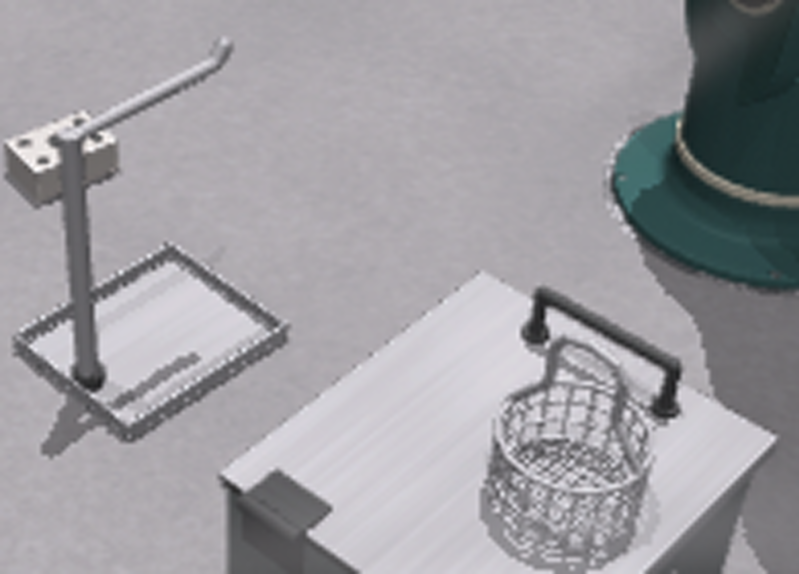

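Both crops agree: the grey wire basket with its bail stands on the lid (top crop (140,270), scene crop (575,460)), and the stand's arm runs from (70,137) to (225,45) in the scene crop. Next I'll fit the poses.

```bash
cat > fit.py <<'E'
from h import *
from scipy.optimize import least_squares
T=load('top0');S=load('scene0')
t=lambda x,y:(155+(x+.5)/4.7-.5,145+(y+.5)/4.7-.5); s=lambda x,y:(200+(x+.5)/4.1-.5,105+(y+.5)/4.1-.5)
def fit(obs,p0,name,fixyaw=None):
    def W(p,m): c,q=np.cos(p[2]),np.sin(p[2]); return np.array([p[0]+c*m[0]-q*m[1],p[1]+q*m[0]+c*m[1],m[2]])
    f=lambda p:np.concatenate([(proj(d,W(p,m))[0]-uv) for d,uv,m in obs])
    r=least_squares(f,p0,loss='soft_l1'); print(name,r.x.round(4)); print(f(r.x).reshape(-1,2).round(1).tolist()); return r.x
if __name__=='__main__':
    z=.158
    lid=fit([(T,t(28,112),(-.001,.127,z)),(T,t(348,62),(-.001,-.127,z)),(T,t(403,427),(-.293,-.127,z)),(T,t(78,480),(-.293,.127,z)),
     (S,s(483,270),(-.293,-.127,z)),(S,s(775,438),(-.293,.127,z)),(S,s(222,480),(-.001,-.127,z)),
     (S,s(540,293),(-.262,-.052,.200)),(S,s(680,365),(-.262,.052,.200))],[.7,.2,.1],'lid hinge')
    st=fit([(T,t(585,150),(.09,.075,.018)),(T,t(752,135),(.09,-.075,.018)),(T,t(770,335),(-.09,-.075,.018)),(T,t(605,350),(-.09,.075,.018)),
     (S,s(168,245),(-.09,-.075,.018)),(S,s(287,325),(-.09,.075,.018)),(S,s(130,438),(.09,.075,.018)),(S,s(15,340),(.09,-.075,.018)),
     (S,s(70,135),(.07,0,.255)),(S,s(225,43),(-.089,0,.266))],[.5,-.2,0],'stand')
    print('basket',at_z(T,*t(140,268),.158+.057))
    # bail apex in scene
    print('bail apex from scene',at_z(S,*s(583,342),.158+.1355))
    c,q=np.cos(lid[2]),np.sin(lid[2]); print('handle',lid[0]-.262*c,lid[1]-.262*q)
    c,q=np.cos(st[2]),np.sin(st[2]); print('post',st[0]+.07*c,st[1]+.07*q,'tip',st[0]-.091*c,st[1]-.091*q)
E
python3 fit.py
```

```text
lid hinge [0.6991 0.2106 0.1489]
[[-1.3, -1.5], [-0.4, -2.0], [0.5, -0.0], [-0.4, 0.1], [0.2, -0.1], [1.9, -0.7], [-0.9, -0.8], [2.2, -0.2], [-1.2, -0.9]]
stand [ 0.5789 -0.1844  0.0971]
[[-1.7, -2.1], [0.1, -3.0], [1.7, -0.5], [-0.8, 0.4], [0.5, -0.3], [0.4, -0.1], [0.0, -2.1], [-0.7, -0.7], [0.1, 0.2], [0.6, -0.5]]
basket [0.54975294 0.2342245  0.215     ]
bail apex from scene [0.55298764 0.23271604 0.2935    ]
handle 0.43995985556008194 0.17175879778184633
post 0.6486079562837406 -0.17757621318157663 tip 0.48836657205730866 -0.19318706777692282
```

```bash
python3 - <<'E'
from fit import *
a=at_z(S,*s(550,368),.268);b=at_z(S,*s(622,388),.268)
print(a,b,np.linalg.norm(a-b),np.degrees(np.arctan2(*(a-b)[[1,0]])))
st=ctrl.read_state();E=R.from_quat(st['eef_rot'])
d=ctrl.get_image('wrist')
print('toolaxes',E.as_matrix().round(2).tolist(),'cam in tool',E.inv().apply(d['xyz']-st['ee_pos']).round(3),(E.inv()*R.from_quat(d['orientation'])).as_matrix().round(2).tolist(),d['fx'],d['cx'],d['cy'])
E
```

```text
[0.5630884  0.21966316 0.268     ] [0.5414282  0.25905545 0.268     ] 0.044954615998707585 -61.19542080340125
toolaxes [[-0.92, 0.39, -0.0], [0.39, 0.92, -0.0], [-0.0, -0.0, -1.0]] cam in tool [ 0.078 -0.001 -0.18 ] [[0.0, 0.96, 0.27], [1.0, -0.0, -0.0], [-0.0, 0.27, -0.96]] 333.4839403318903 261.6899291547295 194.37244256340205
```

send_rows(
  commands=[
    [[20, -20, 50], [0, 0, 0.1]],
    [[60, -60, 90], [0, 0, 0.25]],
    [[105, -105, 115], [0, 0, 0.4]],
    [[150, -150, 135], [0, 0, 0.55]],
    [[190, -195, 150], [0, 0, 0.7]],
    [[230, -240, 155], [0, 0, 0.8]],
    [[270, -285, 155], [0, 0, 0.9]],
    [[311, -340, 155], [0, 0, 0.9]],
    [[311, -340, 155], [0, 0, 0.9]],
    [[311, -340, 155], [0, 0, 0.9]],
  ],
  hand=94,
)

```text
time: 1.4
ee_pos: [0.5522, 0.2361, 0.3601]
eef_rot: [-0.249, 0.969, -0.0, -0.0]
force: [-0.8, 1.0, 0.1]
opening: 1.003
grip_force: 0.0
```

```bash
python3 - <<'E'
from h import *
st=ctrl.read_state();print(st['time'],st['ee_pos'],st['joint_pos'].round(2),R.from_quat(st['eef_rot']).as_matrix().round(3).tolist(),st['force'])
d=shot('wrist','w1');cv2.imwrite('pics/w1b.png',cv2.resize(d['img'],(800,600),interpolation=cv2.INTER_CUBIC))
E
```

```text
1.4 [0.55218589 0.23607875 0.36012553] [-0.54  0.28  0.11  1.47 -0.03  1.4   1.64] [[-0.876, -0.482, -0.0], [-0.482, 0.876, -0.0], [0.001, -0.0, -1.0]] [-0.79433115  0.95884224  0.11570334]
```

View pics/w1b.png

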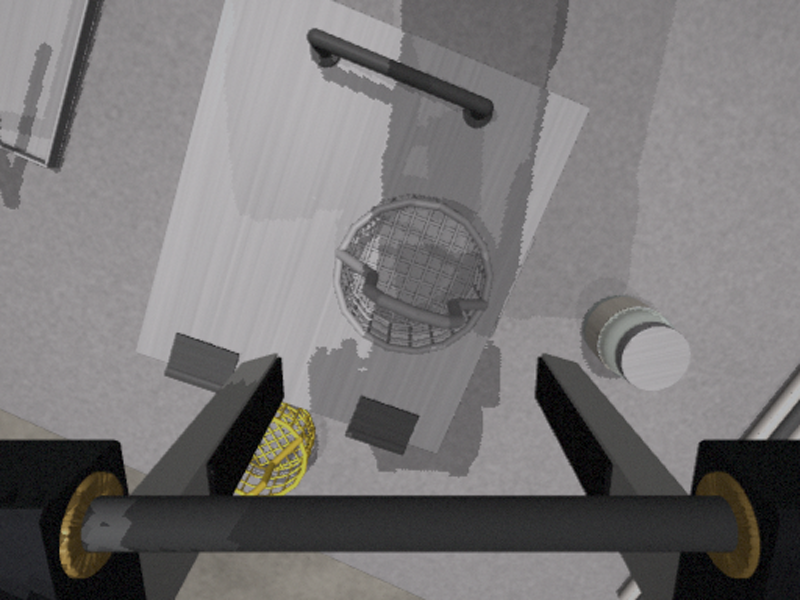

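```bash
python3 - <<'E'
from h import *
d=load('w1');k=lambda x,y:((x+.5)*.64-.5,(y+.5)*.64-.5)
def line(a,b,z):
    A=at_z(d,*k(*a),z);B=at_z(d,*k(*b),z);print(((A+B)/2).round(4),np.linalg.norm(A-B).round(4),np.degrees(np.arctan2(*(A-B)[[1,0]])).round(1))
print('rim',at_z(d,*k(414,273),.214))
line((340,252),(487,303),.215)
line((370,285),(453,312),.278)
line((318,37),(485,103),.198)
for c in [(587,106),(137,352)]: print(at_z(d,*k(*c),.158))
E
```

```text
rim [0.54387263 0.23406116 0.214     ]
[0.5463 0.2357 0.215 ] 0.0996 -80.7
[0.5445 0.2325 0.278 ] 0.0455 -79.8
[0.4406 0.1693 0.198 ] 0.1075 -81.3
[0.39424553 0.28778795 0.158     ]
[0.7135067  0.08136371 0.158     ]
```

The wrist view shows the basket rim centred at (414,273), the bail legs at (370,285) and (453,312), and the handle from (318,37) to (485,103). The bail line heading is about -80°, centred at (0.545, 0.234). I'll turn, then go down.

send_rows(
  commands=[
    [[-4, -1, 0], [0, 0, -0.16]],
    [[-7, -2, -10], [0, 0, -0.33]],
    [[-7, -2, -40], [0, 0, -0.33]],
    [[-7, -2, -70], [0, 0, -0.33]],
    [[-7, -2, -95], [0, 0, -0.33]],
    [[-7, -2, -111], [0, 0, -0.33]],
    [[-7, -2, -111], [0, 0, -0.33]],
  ],
)

```text
time: 2.33
ee_pos: [0.5441, 0.2356, 0.2488]
eef_rot: [-0.088, 0.996, -0.0, -0.001]
force: [0.9, 0.5, 0.6]
opening: 0.999
grip_force: 0.0
```

send_rows(
  commands=[
    [[0, 0, 0], [0, 0, 0]],
    [[0, 0, 0], [0, 0, 0]],
    [[0, 0, 0], [0, 0, 0]],
    [[0, 0, 0], [0, 0, 0]],
    [[0, 0, 0], [0, 0, 0]],
  ],
  hand=40,
  grip_force=20,
)

```text
time: 2.95
ee_pos: [0.545, 0.2348, 0.2496]
eef_rot: [-0.087, 0.996, 0.0, 0.0]
force: [0.4, 1.9, 1.6]
opening: 0.599
grip_force: 20.0
```

send_rows(
  commands=[
    [[0, 0, 10], [0, 0, 0]],
    [[0, 0, 25], [0, 0, 0]],
    [[0, 0, 45], [0, 0, 0]],
    [[0, 0, 65], [0, 0, 0]],
    [[0, 0, 80], [0, 0, 0]],
    [[0, 0, 80], [0, 0, 0]],
  ],
)

```text
time: 3.7
ee_pos: [0.5453, 0.2348, 0.3306]
eef_rot: [-0.087, 0.996, 0.0, 0.001]
force: [-0.5, 1.1, -2.4]
opening: 0.601
grip_force: 20.0
```

```bash
python3 - <<'E'
from h import *
st=ctrl.read_state();print(st['time'],st['ee_pos'],st['joint_pos'].round(2),st['force'],st['opening'])
d=shot('wrist','w2');cv2.imwrite('pics/w2b.png',cv2.resize(d['img'],(800,600),interpolation=cv2.INTER_CUBIC))
E
```

```text
3.7 [0.54532113 0.23476632 0.3306323 ] [-0.58  0.27  0.15  1.53 -0.04  1.34  1.32] [-0.53740149  1.06324028 -2.42461507] 0.6006959002545279
```

View pics/w2b.png

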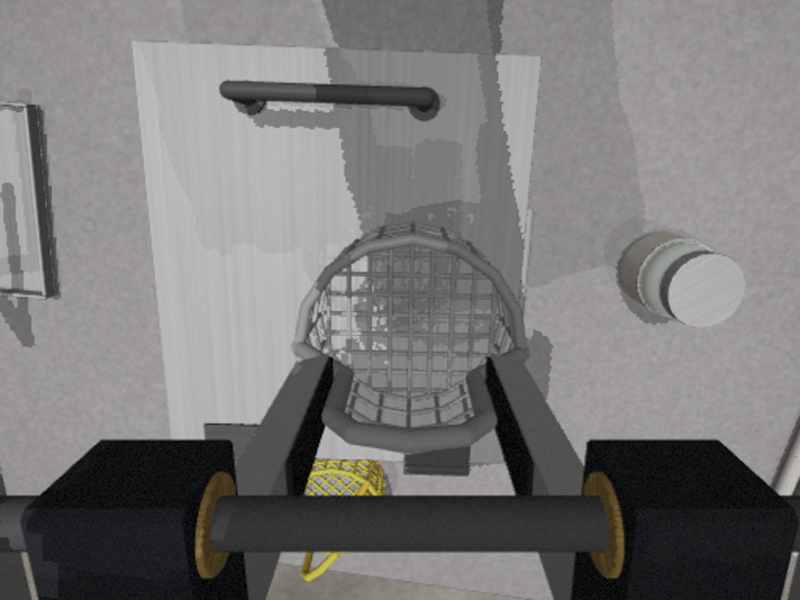

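The basket hangs level in the grip: the bail arch is at (410,435) and the rim at (410,240). I'll carry it to a point in front of the stand arm's tip, and also check the arm's line against the first top view.

send_rows(
  commands=[
    [[-10, -20, 10], [0, 0, -0.01]],
    [[-35, -70, 10], [0, 0, -0.03]],
    [[-60, -125, 10], [0, 0, -0.05]],
    [[-85, -180, 10], [0, 0, -0.077]],
    [[-105, -235, 10], [0, 0, -0.077]],
    [[-120, -290, 10], [0, 0, -0.077]],
    [[-130, -345, 10], [0, 0, -0.077]],
    [[-130, -390, 0], [0, 0, -0.077]],
    [[-130, -420, 0], [0, 0, -0.077]],
    [[-130, -435, 0], [0, 0, -0.077]],
  ],
)

```text
time: 5.0
ee_pos: [0.4143, -0.2018, 0.3287]
eef_rot: [-0.048, 0.999, -0.0, -0.001]
force: [0.3, 1.4, -2.7]
opening: 0.602
grip_force: 20.0
```

send_rows(
  commands=[
    [[0, 0, -20], [0, 0, 0]],
    [[0, 0, -45], [0, 0, 0]],
    [[0, 0, -70], [0, 0, 0]],
    [[0, 0, -78], [0, 0, 0]],
    [[0, 0, -78], [0, 0, 0]],
    [[0, 0, -78], [0, 0, 0]],
  ],
)

```text
time: 5.75
ee_pos: [0.4153, -0.2005, 0.2522]
eef_rot: [-0.049, 0.999, -0.0, 0.0]
force: [0.2, 0.9, -2.8]
opening: 0.598
grip_force: 20.0
```

```bash
python3 - <<'E'
from fit import *
st=ctrl.read_state();print(st['time'],st['ee_pos'],st['eef_rot'],st['force'],st['joint_pos'].round(2))
for x,y in [(707,122),(725,335)]: print(at_z(T,*t(x,y),.256))
d=shot('scene','s1');cv2.imwrite('pics/s1c.png',cv2.resize(d['img'][90:230,190:385],None,fx=4.1,fy=4.1,interpolation=cv2.INTER_CUBIC))
E
```

```text
5.75 [ 0.41530946 -0.20047908  0.25216185] [-4.85931999e-02  9.98818515e-01 -1.71764316e-04  4.94678536e-04] [ 0.17012054  0.92517976 -2.77037047] [-0.15  0.07  0.57  1.96 -0.04  1.12  2.1 ]
[ 0.6483184  -0.18090813  0.256     ]
[ 0.49547131 -0.19042084  0.256     ]
```

View pics/s1c.png

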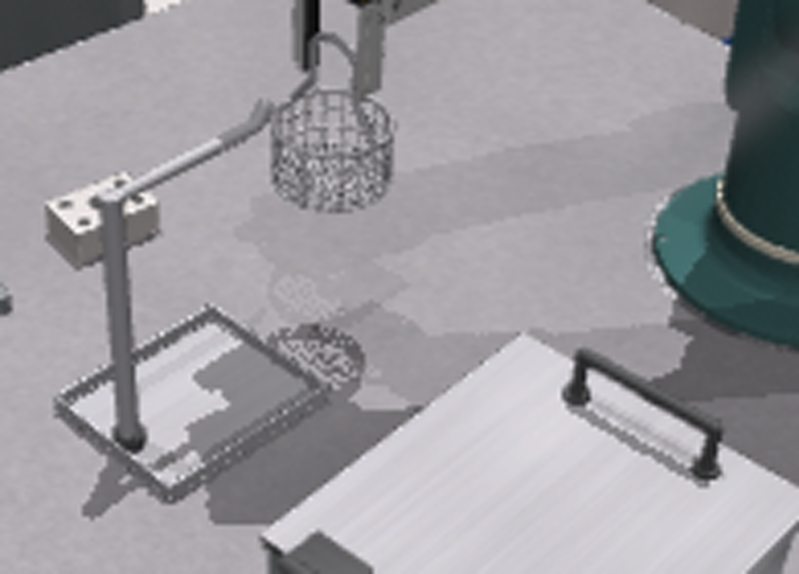

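The held basket's bail (335,40) is in line with the arm tip (262,110) and higher than it. I'll move in along the arm.

send_rows(
  commands=[
    [[15, 1, 0], [0, 0, 0]],
    [[35, 3, 0], [0, 0, 0]],
    [[55, 5, 0], [0, 0, 0]],
    [[75, 7, 0], [0, 0, 0]],
    [[95, 9, 0], [0, 0, 0]],
    [[115, 11, 0], [0, 0, 0]],
    [[135, 13, 0], [0, 0, 0]],
    [[154, 15, 0], [0, 0, 0]],
    [[154, 15, 0], [0, 0, 0]],
  ],
)

```text
time: 6.92
ee_pos: [0.5706, -0.1845, 0.2509]
eef_rot: [-0.049, 0.999, -0.0, -0.0]
force: [-1.1, -0.4, -2.5]
opening: 0.603
grip_force: 20.0
```

send_rows(
  commands=[
    [[0, 0, -8], [0, 0, 0]],
    [[0, 0, -16], [0, 0, 0]],
    [[0, 0, -23], [0, 0, 0]],
    [[0, 0, -28], [0, 0, 0]],
    [[0, 0, -31], [0, 0, 0]],
    [[0, 0, -31], [0, 0, 0]],
  ],
)

```text
time: 7.68
ee_pos: [0.569, -0.1853, 0.2204]
eef_rot: [-0.049, 0.999, -0.0, 0.0]
force: [-0.7, -0.9, -2.2]
opening: 0.6
grip_force: 20.0
```

```bash
python3 - <<'E'
from h import *
st=ctrl.read_state();print(st['time'],st['ee_pos'],st['force'])
d=shot('scene','s2');cv2.imwrite('pics/s2c.png',cv2.resize(d['img'][90:230,190:385],None,fx=4.1,fy=4.1,interpolation=cv2.INTER_CUBIC))
E
```

```text
7.675 [ 0.56895887 -0.18531791  0.22036339] [-0.71646688 -0.87453864 -2.18762682]
```

View pics/s2c.png

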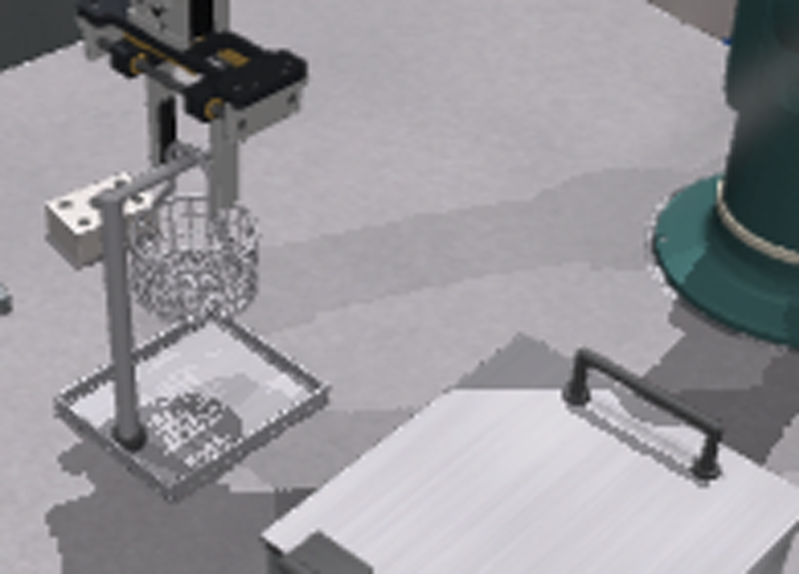

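The arm passes through the bail (arch at (185,155)). The wrist still carries the basket's weight, so I'll lower a little more.

send_rows(
  commands=[
    [[0, 0, -2], [0, 0, 0]],
    [[0, 0, -2], [0, 0, 0]],
    [[0, 0, -3], [0, 0, 0]],
    [[0, 0, -3], [0, 0, 0]],
  ],
)

```text
time: 8.22
ee_pos: [0.5696, -0.1855, 0.2189]
eef_rot: [-0.049, 0.999, -0.0, 0.001]
force: [-5.2, 2.2, 13.8]
opening: 0.597
grip_force: 20.0
```

send_rows(
  commands=[
    [[0, 0, 1.5], [0, 0, 0]],
    [[0, 0, 1.5], [0, 0, 0]],
    [[0, 0, 1.5], [0, 0, 0]],
  ],
)

```text
time: 8.6
ee_pos: [0.5692, -0.1854, 0.2193]
eef_rot: [-0.049, 0.999, -0.0, 0.0]
force: [0.2, -0.4, 5.7]
opening: 0.6
grip_force: 20.0
```

send_rows(
  commands=[
    [[0, 0, 0], [0, 0, 0]],
    [[0, 0, 0], [0, 0, 0]],
    [[0, 0, 0], [0, 0, 0]],
    [[0, 0, 0], [0, 0, 0]],
    [[0, 0, 0], [0, 0, 0]],
    [[0, 0, 0], [0, 0, 0]],
  ],
  hand=94,
)

```text
time: 9.35
ee_pos: [0.5689, -0.1854, 0.2189]
eef_rot: [-0.049, 0.999, -0.0, 0.0]
force: [-0.9, 0.6, -0.0]
opening: 0.998
grip_force: 0.0
```

send_rows(
  commands=[
    [[0, 0, 15], [0, 0, 0]],
    [[0, 0, 35], [0, 0, 0]],
    [[0, 0, 60], [0, 0, 0]],
    [[0, 0, 90], [0, 0, 0]],
    [[0, 0, 120], [0, 0, 0]],
    [[0, 0, 130], [0, 0, 0]],
  ],
)

```text
time: 10.1
ee_pos: [0.5694, -0.1857, 0.3515]
eef_rot: [-0.048, 0.999, -0.0, 0.001]
force: [-0.8, -0.1, 0.7]
opening: 1.0
grip_force: 0.0
```

```bash
python3 - <<'E'
from h import *
st=ctrl.read_state();print(st['time'],st['ee_pos'],st['force'],st['joint_pos'].round(2))
d=shot('scene','s3');cv2.imwrite('pics/s3c.png',cv2.resize(d['img'][90:230,190:385],None,fx=4.1,fy=4.1,interpolation=cv2.INTER_CUBIC))
E
```

```text
10.1 [ 0.5693617  -0.18569216  0.35146911] [-0.78407276 -0.06658495  0.72226771] [-0.16  0.3   0.55  1.5  -0.16  1.38  2.07]
```

View pics/s3c.png

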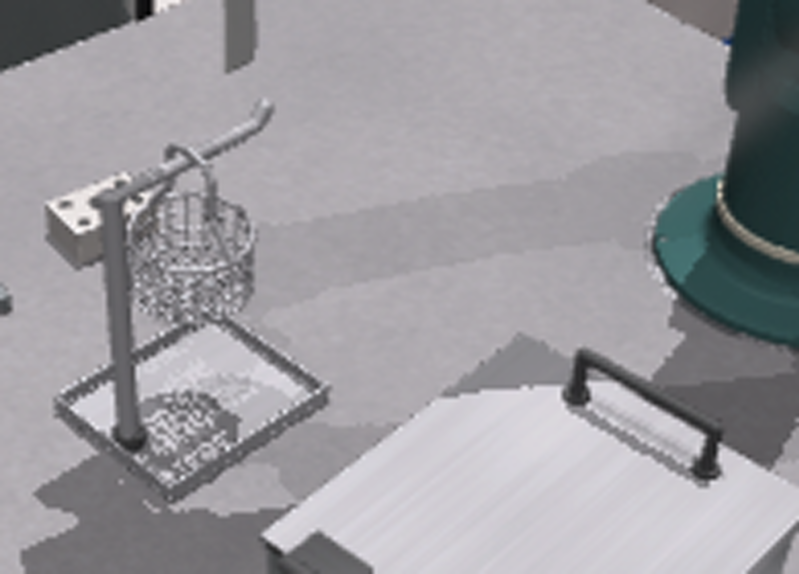

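The basket hangs freely on the arm, bail arch at (185,155), well inside the upturned end at (265,108). Next is the lid handle.

send_rows(
  commands=[
    [[-10, 30, 0], [0, 0, -0.12]],
    [[-25, 70, 0], [0, 0, -0.29]],
    [[-40, 110, 0], [0, 0, -0.46]],
    [[-55, 150, 0], [0, 0, -0.63]],
    [[-70, 190, 0], [0, 0, -0.8]],
    [[-85, 230, 0], [0, 0, -0.97]],
    [[-100, 270, 0], [0, 0, -1.14]],
    [[-112, 305, 0], [0, 0, -1.31]],
    [[-122, 335, -10], [0, 0, -1.48]],
    [[-129, 357, -20], [0, 0, -1.518]],
  ],
)

```text
time: 11.4
ee_pos: [0.439, 0.173, 0.3281]
eef_rot: [0.653, 0.757, -0.0, -0.0]
force: [0.7, -0.7, 0.4]
opening: 0.999
grip_force: 0.0
```

send_rows(
  commands=[
    [[0, 0, -15], [0, 0, 0]],
    [[0, 0, -25], [0, 0, 0]],
    [[0, 0, -25], [0, 0, 0]],
  ],
)

```text
time: 11.78
ee_pos: [0.4399, 0.1706, 0.3032]
eef_rot: [0.652, 0.758, -0.001, -0.0]
force: [-0.1, -0.5, -0.5]
opening: 1.0
grip_force: 0.0
```

```bash
python3 - <<'E'
from h import *
st=ctrl.read_state();print(st['time'],st['ee_pos'],st['force'],st['joint_pos'].round(2))
M=R.from_quat(st['eef_rot']).as_matrix();print(M.round(3).tolist(),'yhead',np.degrees(np.arctan2(M[1,1],M[0,1])))
d=shot('wrist','w3');g=cv2.cvtColor(d['img'],cv2.COLOR_BGR2GRAY)
h=np.array([.440,.1705,.198]);u=np.array([-np.sin(.15),np.cos(.15),0]);v=np.array([np.cos(.15),np.sin(.15),0])
P=[];Q=[]
print('pred',proj(d,np.array([h-.055*u,h,h+.055*u])).round(0).tolist())
for w in ('w1','w2','w3'):
  D=load(w);g=cv2.cvtColor(D['img'],cv2.COLOR_BGR2GRAY);cs=[]
  for a in np.linspace(-.04,.04,9):
    s=np.arange(-.03,.0301,.0005);px=proj(D,h+a*u+np.outer(s,v)).astype(np.float32)
    I=cv2.remap(g,px[None,:,0],px[None,:,1],cv2.INTER_LINEAR)[0].astype(float)
    m=I<75; cs.append((s[m].mean()*1000 if m.any() else np.nan, m.sum()*.5))
  print(w,np.round(cs,1).tolist())
E
```

```text
11.775 [0.43992051 0.17063362 0.30319984] [-0.05517077 -0.51117256 -0.46280469] [-0.78  0.05  0.36  1.86 -0.02  1.24 -0.27]
[[-0.149, 0.989, -0.001], [0.989, 0.149, -0.001], [-0.001, -0.001, -1.0]] yhead 8.543266229578128
pred [[262.0, 249.0], [262.0, 192.0], [262.0, 129.0]]
w1 [[-6.7, 11.5], [-0.0, 5.5], [3.5, 4.5], [1.8, 9.0], [2.0, 10.5], [2.0, 10.5], [2.0, 10.5], [2.3, 10.0], [2.3, 10.0]]
w2 [[7.8, 9.0], [3.6, 4.0], [2.9, 4.5], [3.8, 3.5], [1.8, 9.0], [2.0, 10.5], [2.0, 9.5], [2.3, 10.0], [2.3, 10.0]]
w3 [[4.9, 7.0], [3.7, 3.5], [1.8, 9.0], [1.8, 10.0], [1.8, 10.0], [1.8, 10.0], [1.8, 10.0], [2.0, 9.5], [2.3, 10.0]]
```

The bar measures 10 mm thick, as it should, and sits 2 mm further along +x, with the heading right. I'll go down and grip it.

send_rows(
  commands=[
    [[2, 0, -25], [0, 0, 0]],
    [[2, 0, -55], [0, 0, 0]],
    [[2, 0, -85], [0, 0, 0]],
    [[2, 0, -110], [0, 0, 0]],
    [[2, 0, -123], [0, 0, 0]],
    [[2, 0, -123], [0, 0, 0]],
    [[2, 0, -123], [0, 0, 0]],
  ],
)

```text
time: 12.7
ee_pos: [0.4425, 0.1718, 0.1819]
eef_rot: [0.652, 0.758, 0.001, 0.0]
force: [1.5, -0.2, 0.2]
opening: 1.001
grip_force: 0.0
```

send_rows(
  commands=[
    [[0, 0, 0], [0, 0, 0]],
    [[0, 0, 0], [0, 0, 0]],
    [[0, 0, 0], [0, 0, 0]],
    [[0, 0, 0], [0, 0, 0]],
    [[0, 0, 0], [0, 0, 0]],
    [[0, 0, 0], [0, 0, 0]],
    [[0, 0, 0], [0, 0, 0]],
    [[0, 0, 0], [0, 0, 0]],
    [[0, 0, 0], [0, 0, 0]],
  ],
  hand=0,
  grip_force=50,
)

```text
time: 13.82
ee_pos: [0.4416, 0.1716, 0.1809]
eef_rot: [0.652, 0.758, -0.0, -0.0]
force: [2.1, -0.8, 3.2]
opening: 0.096
grip_force: 50.0
```

send_rows(
  commands=[
    [[0, 0, 1], [0, 0.003, 0]],
    [[0, 0, 2], [-0.001, 0.008, 0]],
    [[0, 0, 3], [-0.002, 0.011, 0]],
    [[0.4, 0, 4], [-0.002, 0.015, 0]],
    [[0.5, 0, 5], [-0.003, 0.019, 0]],
    [[0.6, 0, 6], [-0.003, 0.023, 0]],
    [[0.7, 0, 7], [-0.004, 0.026, 0]],
    [[0.8, 0, 8], [-0.005, 0.03, 0]],
    [[0.9, 0, 9], [-0.005, 0.034, 0]],
    [[0.9, 0, 9], [-0.005, 0.034, 0]],
  ],
)

```text
time: 15.08
ee_pos: [0.4428, 0.1717, 0.1902]
eef_rot: [0.652, 0.758, -0.013, -0.011]
force: [-5.1, 0.5, -4.0]
opening: 0.09
grip_force: 50.0
```

send_rows(
  commands=[
    [[0, 0, 3], [-0.002, 0.011, 0]],
    [[0.3, 0, 6], [-0.003, 0.023, 0]],
    [[0.8, 0, 9], [-0.005, 0.034, 0]],
    [[1.3, 0.2, 12], [-0.007, 0.046, 0]],
    [[1.8, 0.3, 15], [-0.009, 0.057, 0]],
    [[2.3, 0.4, 18], [-0.01, 0.069, 0]],
    [[2.8, 0.5, 21], [-0.012, 0.08, 0]],
    [[3.3, 0.6, 24], [-0.014, 0.092, 0]],
    [[3.8, 0.7, 26.5], [-0.015, 0.101, 0]],
    [[3.8, 0.7, 26.5], [-0.015, 0.101, 0]],
  ],
)

```text
time: 16.32
ee_pos: [0.4475, 0.1724, 0.2169]
eef_rot: [0.651, 0.756, -0.051, -0.044]
force: [6.0, 3.9, -8.7]
opening: 0.091
grip_force: 50.0
```

send_rows(
  commands=[
    [[0, 0, 0], [0, 0, 0]],
    [[0, 0, 0], [0, 0, 0]],
    [[0, 0, 0], [0, 0, 0]],
  ],
)

```text
time: 16.7
ee_pos: [0.4475, 0.1724, 0.2169]
eef_rot: [0.651, 0.756, -0.051, -0.044]
force: [7.5, 3.6, -7.1]
opening: 0.088
grip_force: 50.0
```

```bash
python3 - <<'E'
from h import *
st=ctrl.read_state();E=R.from_quat(st['eef_rot']);print(st['time'],'grasp pt',st['ee_pos']-.0188*E.as_matrix()[:,2],st['force'],st['opening'])
d=shot('scene','s4');cv2.imwrite('pics/s4c.png',cv2.resize(d['img'][90:280,190:430],None,fx=3.1,fy=3.1,interpolation=cv2.INTER_CUBIC))
E
```

```text
16.7 grasp pt [0.45004395 0.17276449 0.2355046 ] [ 7.51358745  3.58627441 -7.1121095 ] 0.08781784051998719
```

View pics/s4c.png

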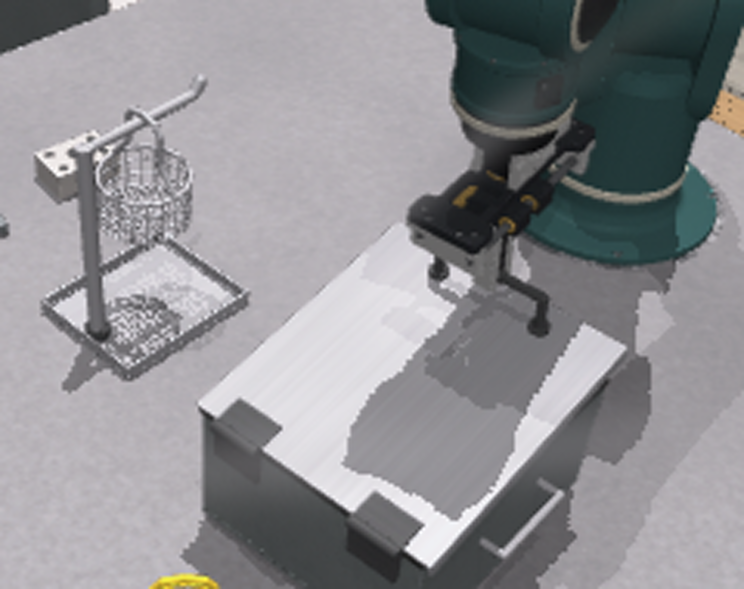

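The lid is ajar: its front-left corner is at (627,348) with a dark gap beneath, and the handle is firmly gripped. The handle has risen about 36 mm, which puts the edge about 40 mm up, and the basket hangs still on the stand. I'll hand the job in.

```bash
python3 -c "
from rig import ctrl; print(ctrl.finish_job())"
```

```text
the job is handed in; nothing more can be done
None
```

I handed the job in at 16.7 s: the basket hangs by its bail on the drip stand's arm, and the gripper is holding the lid ajar with its front edge about 4 cm up (worked out from the handle's rise). I didn't touch the brush, the jar or the block.

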